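# Move a sample vial into the spring-catch dock with sprung tongs

## Task

Take the sprung tongs from their stand, squeeze them on the vial in the deep steel pot, lift it out and push it upright into the bore of the aluminium dock, past the spring ball, until it stands on the contact disc; lean on it there with about 17 N, no more than 20. Let it go and put the tongs back in their stand. Touch the vial only with the tongs and leave the dropper bottle, tape roll and syringe where they are.

Things in the scene. Friction and masses are not known exactly. Their poses are not given: they have to be found in the camera images.
- tongs: Steel spring tongs, 152 mm tall, 65 g, upright in the stand, bow at the top. Origin midway between the jaws at tip level; z up to the bow, y from arm to arm (squeezing direction). Jaws 14 mm high, 20 mm wide in x, black V faces that centre a 16 mm vial; at rest they gape 37 mm, 58 mm over their backs. A shoulder in each arm, 17.5 mm above the tips, comes over the vial's cap to press it.
- tongs_grip (a point): Point on the tongs' axis 112 mm above the tips, for the TCP. On either side ribbed steel grip plates, 22 mm wide in x, from 81 to 135 mm above the tips, to be squeezed from above. Pad opening: about 45 mm at rest, 43 mm held with jaws still open, 34 mm on the vial. The spring takes 4 N at rest, 6 to 7 N at the vial; about a third of any further grip force reaches each jaw.
- tongs_left (a joint): Angle (rad) by which each arm is squeezed in (both move alike): 0 at rest, fully open; about 0.10 with the jaws on the vial; 0.133 fully shut and empty. 0.02 to 0.03 holds the tongs safely with the jaws wide open.
- vial: Small amber glass vial with white cap: an upright cylinder 16 mm in diameter, 40 mm tall, its foot edge only slightly bevelled (1 mm), about 20 g, standing in the pot. Origin at the centre of its underside, z up. Hold it by its top, tips of the tongs 24 to 26 mm above its foot, so that its lower half is free to enter the dock.
- pot: Steel beaker fixed to the table, 80 mm outside and 74 mm inside diameter, 70 mm tall, floor 4 mm thick: too narrow for a gripper, wide enough for the tongs. Origin at the centre of its underside.
- dock: Aluminium block fixed to the table, 60 x 56 mm, 30 mm high, on a foot plate 84 x 56 x 5 mm. One vertical 18 mm bore in its centre, with a brass disc at its bottom; a vial fully home stands 18 to 25 mm out of the block. Origin at the centre of the block's underside, under the bore.
- dock_bore (a point): Centre of the bore's mouth (30 mm above the table; bevel 0.6 mm, so a vial 2 mm or more off lands on the rim). A sprung steel ball in the bore wall, on the dock's +y side 8 mm below the mouth, stands 3.5 mm into the bore: the vial stops on it and must be pushed past with about 5 to 10 N, then drags until it meets the disc. It may slip up a little in the jaws, to the shoulders.
- stand: The tongs' stand, fixed: an open-topped grey holster 38 x 74 mm outside, 30 x 66 mm inside (long side along its y), 70 mm high, on a dark foot plate 66 x 98 mm; inner floor 8 mm above the table. The tongs stand in it on their jaw tips, their y along the stand's y. Origin at the centre of the underside.
- dropper_bottle: Bystander: brown dropper bottle, 31 mm across, 87 mm tall, standing upright. Origin at the centre of its underside.
- masking_tape: Bystander: pale masking tape roll lying flat, 62 mm across, 20 mm high. Origin at the centre of its underside.
- syringe: Bystander: small plastic syringe lying on the table, 95 mm long, 17 mm high. Origin at the centre of its underside.
- seat: Brass contact disc, 16 mm, on a stem at the bottom of the dock's bore; the vial must stand on it. The disc is screwed to varying heights, its top 15 to 22 mm below the bore's mouth: find it by feel (this origin, at the stem's foot 4 mm above the table, does not show it). The held vial must press on it with 6 to 20 N: push down with about 17 N, of which drag in the bore takes 3 to 10 N.
There are look-alikes about, which are no part of the job. What is shaped like the tongs but blue or red is not meant.

How it is judged:
On the way, in this order (a step that is already met when the one before it is completed fails the run):
1. the vial is lifted clear of the pot, gripped in the squeezed tongs (z of vial in the frame of pot above 0.07 m and contact force between tongs and vial above 0.5 N), for 0.2 s.
2. the vial, held in the tongs, is pressed firmly on the contact disc (z of vial in the frame of dock between 0.005 and 0.017 m and x of vial in the frame of dock between -0.004 and 0.004 m and y of vial in the frame of dock between -0.004 and 0.004 m and angle between vial's own z axis and vertical below 0.12 rad and contact force between vial and seat above 6 N and contact force between tongs and vial above 0.5 N), for 0.1 s.
3. the vial stands fully home and upright in the dock, and the tongs have let it go (z of vial in the frame of dock between 0.005 and 0.017 m and x of vial in the frame of dock between -0.004 and 0.004 m and y of vial in the frame of dock between -0.004 and 0.004 m and angle between vial's own z axis and vertical below 0.12 rad and contact force between tongs and vial below 0.1 N), for 0.2 s.
At the end, for the whole second after the job is handed in: The vial stands on the disc in the dock's bore (pressed home, foot 13 mm or more below the mouth, centred within 4 mm, upright within 0.12 rad); the tongs stand open in their stand (within 12 mm of its centre, tips within 6 mm of its floor, upright within 0.2 rad, arms sprung open); all at rest (z of vial in the frame of dock between 0.005 and 0.017 m and x of vial in the frame of dock between -0.004 and 0.004 m and y of vial in the frame of dock between -0.004 and 0.004 m and angle between vial's own z axis and vertical below 0.12 rad and x of tongs in the frame of stand between -0.012 and 0.012 m and y of tongs in the frame of stand between -0.012 and 0.012 m and z of tongs in the frame of stand below 0.014 m and angle between tongs's own z axis and vertical below 0.2 rad and value of joint tongs_left below 0.015 rad and linear speed of each of tongs, vial below 0.02 m/s); the robot touches nothing.
It fails at once if the gripper touches the vial itself (contact force between the fingers and vial above 0.3 N).
It fails at once if the contact disc is pressed too hard (contact force between vial and seat above 20 N).
It fails at once if a bystander is disturbed (distance of any of dropper_bottle, masking_tape, syringe from where it was at the start of the episode above 0.02 m).
It also fails if it takes over 72 s, if anything falls off the work surface, if the arm or the gripper's body presses on something with over 40 N, if the wrist force passes 120 N, or if a joint passes its speed limit or range.

## Robot

A 7-joint arm with a two-finger parallel gripper is mounted at the origin on a cart in front of the work surface, level with it; the furniture and walls round the work are solid. World frame = base frame: x ahead of the robot, y to its left, z up, the work surface at z = 0. Lengths are in m, angles in rad, forces in N, time in s.
With the tool pointing down it reaches from about 0.425 to 0.875 m from the base axis. Payload 8.4 kg.
Tool frame: the origin (TCP) lies between the finger pads, 19 mm behind the fingertips; this is the grasp point; z points along the fingers, y is the line along which they close (so a half turn about z gives the same grasp; the last joint's range is limited). The gripper opens to 87 mm and grips with 3 to 60 N. Pads are 19 mm wide; open, the fingers measure 117 mm over their backs; the gripper's body (75 mm by 190 mm) begins 51 mm behind the grasp point.
Start: joints at [1.094, 0.333, 0.04, 1.465, -0.013, 1.343, -0.059], TCP at [0.24, -0.604, 0.241] pointing down, gripper open.
Joint ranges: [-2.58, 2.58], [-0.38, 2.09], [-1.3, 1.39], [0.25, 2.4], [-1.5, 4.64], [0.08, 2.09], [-2.65, 2.65]. Speed limits (rad/s): [2.22, 2.22, 2.79, 2.79, 3.14, 3.14, 3.14].

## Interface

Orientations are given as a unit quaternion [w, x, y, z].
In Python, from plant import robot gives the robot as it stands.
- The arm moves only by the tool apply_moves, never from a script. Its argument "plan" is a list of rows, each an object of numbers: "dx", "dy", "dz": the shift along the tool's x, y, z in m; "roll": the turn about the tool's z in degrees; "fingers": the finger opening in m, from 0 to 0.087. In form: [{"dx": .., "dy": .., "dz": .., "roll": .., "fingers": ..}, ...]. A call has 1 to 10 rows; each row shifts and turns the commanded pose from where the row before left it, along the tool's axes as they then stand; what a row does not reach is not made up. A row lasts 1/10 s, in which the tool goes at most 50 mm and 8.59 degrees, less where a joint would pass 70% of its speed; a pose out of reach is approached as far as the arm can. A call with a gripper value outside its range is refused whole. The fingers move at their own pace and stop on an object; the grip force is fixed at half the most. Time passes only in rows, so rows that do not move let the fingers close. It gives the time, the measured TCP pose, the force, the opening and the grip force at its end, in the units of the state.
- robot.state(): the state, without advancing time (a new reading comes with each control period).
- robot.camera(name): name is "scene" or "top"; returns the picture (480x640x3 uint8, blue, green, red); there is no depth.
- robot.get_calibration(name): a dict with "fx", "fy", "cx", "cy" (pixels), "T" (4x4, takes a point from camera to world coordinates). Camera axes: x right, y up, looking along -z (the intrinsics and any distortion apply to the point x, -y, -z); pixel columns grow to the right and rows downward; lengths in m; the calibration is good to about 2 mm. A picture is of the moment at which its call begins. get_calibration takes no time and is no camera call.
- robot.hand_in(): hands the job in; it is judged then, once.
The state is a dict: "clock": time; "joint_positions": joint angles; "qvel": joint speeds; "tau": joint torques, N m; "position": TCP position; "tcp_rot": TCP orientation; "wrist_force": force on the tool from outside, world axes, zero at the start; "wrist_torque": the same for the moment, N m; "width": opening from 0.0 (shut) to 1.0 (fully open); "finger_force": force on a finger pad.
Only numpy, scipy, OpenCV 4.12 (cv2) and the standard library are available. Lean on these libraries where they do the work, as an engineer would, in place of code of your own. Each camera call takes 0.05 s, during which the arm holds its last target. There are 200 camera calls.

## Working session

There is one attempt and no reset: what is moved stays moved. The work goes in short steps, Python scripts to look and compute and a tool call to move; the robot and the scene stay as the last step left them, time stands still between calls to the robot, and variables do not carry over. Pictures are saved under pics/ and viewed, at most 10 in all, crops included, and the job is handed in when it is done.

Besides the shell and the picture viewer there is one more tool, called after "Call:" as name([rows], argument=value, ...), one row to a line, values as JSON. apply_moves: Moves the arm, as the interface text tells. Its arguments: {"type":"object","properties":{"plan":{"type":"array","items":{"type":"object","properties":{"dx":{"type":"number"},"dy":{"type":"number"},"dz":{"type":"number"},"roll":{"type":"number"},"fingers":{"type":"number"}}}}},"required":["plan"]}

```bash
mkdir -p pics; python3 - <<'E'
from plant import robot
import cv2
for n in("scene","top"):
    cv2.imwrite(f"pics/{n}0.png",robot.camera(n)); print(n,robot.get_calibration(n))
print(robot.state())
E
```

```text
scene {'fx': 490.14509438228157, 'fy': 490.14509438228157, 'cx': 317.94130463161474, 'cy': 240.4103715283893, 'T': array([[-0.60440243,  0.44777055, -0.65893796,  0.00976903],
       [-0.79665506, -0.34612625,  0.49551724,  0.38464389],
       [-0.0061977 ,  0.82443808,  0.56591822,  0.61874387],
       [ 0.        ,  0.        ,  0.        ,  1.        ]])}
top {'fx': 569.3554287368752, 'fy': 569.3554287368752, 'cx': 320.87416142970517, 'cy': 237.05486580887785, 'T': array([[ 1.73042451e-02,  9.79880226e-01, -1.98834869e-01,
         3.18578057e-01],
       [-9.99840204e-01,  1.78508237e-02,  9.56518097e-04,
        -4.93375242e-02],
       [ 4.48663937e-03,  1.98786545e-01,  9.80032540e-01,
         1.33107173e+00],
       [ 0.00000000e+00,  0.00000000e+00,  0.00000000e+00,
         1.00000000e+00]])}
{'clock': 0.1, 'joint_positions': array([ 1.09383391,  0.33386598,  0.03987029,  1.46617815, -0.0134087 ,
        1.3433349 , -0.05848594]), 'qvel': array([ 0.00079753, -0.00167603, -0.0013242 , -0.00089629, -0.00043815,
        0.00216268, -0.00123881]), 'tau': array([ 5.35027270e-03, -6.57817411e+01,  1.34089574e+00, -4.04705644e+01,
       -5.95515012e-02,  4.10865666e-02,  1.22911579e-04]), 'position': array([ 0.23957762, -0.6037971 ,  0.24043382]), 'tcp_rot': array([-7.36627346e-04,  9.82214687e-01,  1.87759769e-01, -1.87904518e-04]), 'wrist_force': array([-0.53532823, -0.17883543,  0.18617565]), 'wrist_torque': array([ 0.00950454,  0.03700576, -0.03181687]), 'finger_force': 0.0, 'width': 0.999403048308661}
```

View pics/scene0.png

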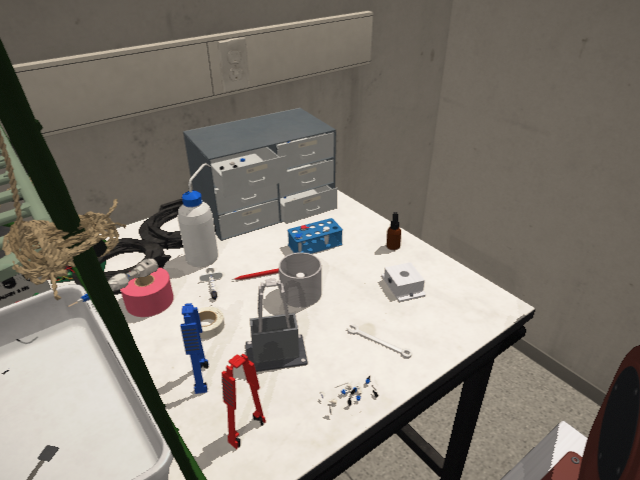

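View pics/top0.png

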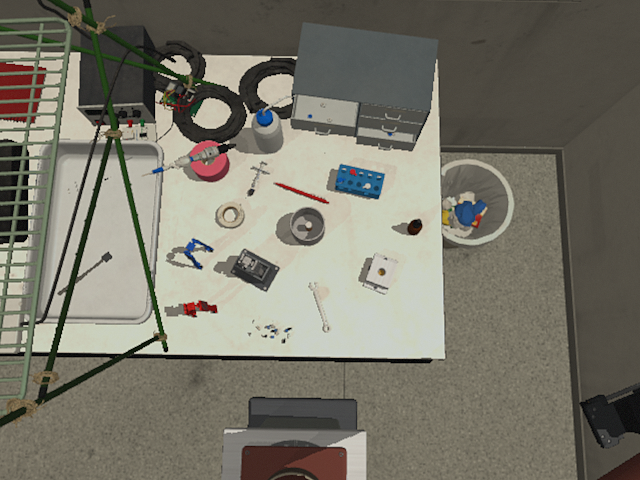

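The scene picture shows the grey stand with the steel tongs at about (275,330), the pot at (300,280) and the dock at (404,280). In the top picture they are at (256,268), (307,227) and (379,271). I'll look closer.

```bash
python3 - <<'E'
import cv2
t=cv2.imread("pics/top0.png")[195:305,220:420]; s=cv2.imread("pics/scene0.png")[240:380,235:435]
cv2.imwrite("pics/tc.png",cv2.resize(t,None,fx=4,fy=4,interpolation=cv2.INTER_CUBIC))
cv2.imwrite("pics/sc.png",cv2.resize(s,None,fx=4,fy=4,interpolation=cv2.INTER_CUBIC))
E
```

```text
(no output)
```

View pics/tc.png

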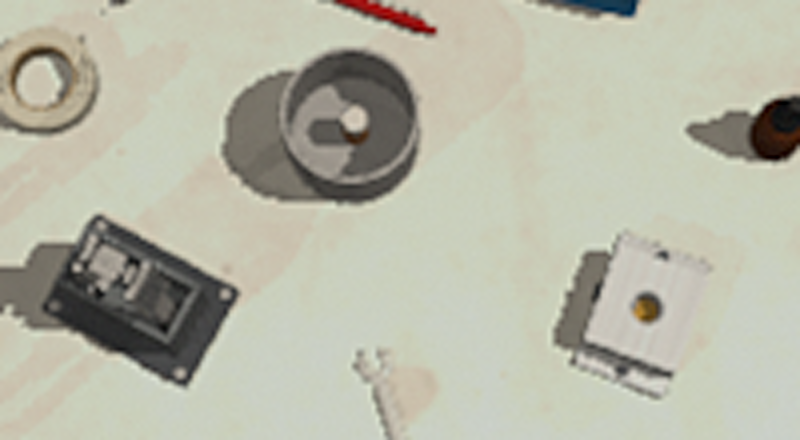

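View pics/sc.png

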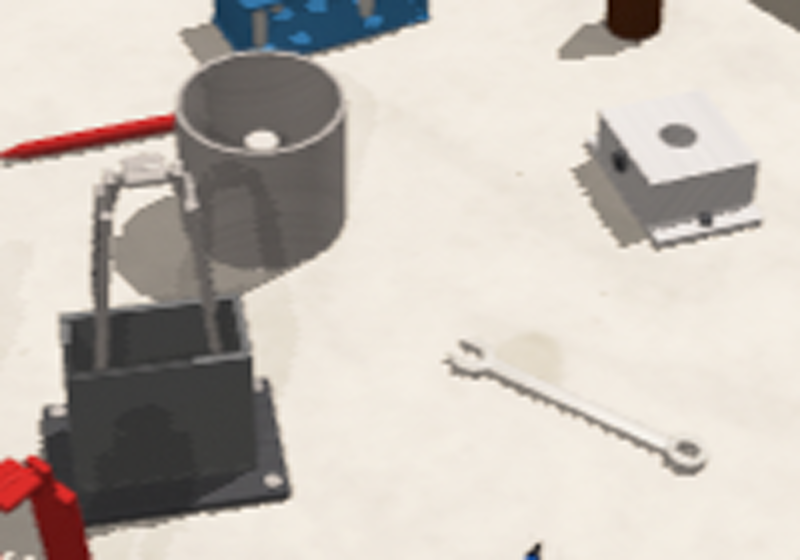

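The top crop shows the tongs' bow at full-image (247.5,260.5), the vial cap at (308.5,224.5), the pot rim centre near (307,225) and the bore at (381.8,271.8). The stand's long side runs down to the right. In the scene crop the bow is at (272,282) and the cap at (300.5,274.5).

```bash
cat >h.py <<'E'
import numpy as np
from plant import robot
def ray(n,u,v):
    c=robot.get_calibration(n);T=c["T"]
    return T[:3,3],T[:3,:3]@np.array([(u-c["cx"])/c["fx"],-(v-c["cy"])/c["fy"],-1])
def plane(n,u,v,z):
    o,d=ray(n,u,v);return o+d*(z-o[2])/d[2]
def tri(pt,ps):
    o1,d1=ray("top",*pt);o2,d2=ray("scene",*ps)
    s=np.linalg.lstsq(np.c_[d1,-d2],o2-o1,rcond=None)[0]
    a,b=o1+s[0]*d1,o2+s[1]*d2
    return (a+b)/2,np.linalg.norm(a-b)
def tc(u,v):return 220+u/4-.375,195+v/4-.375
def sc(u,v):return 235+u/4-.375,240+v/4-.375
def proj(n,p):
    c=robot.get_calibration(n);T=c["T"];q=T[:3,:3].T@(np.asarray(p)-T[:3,3])
    return np.array([c["cx"]-c["fx"]*q[0]/q[2],c["cy"]+c["fy"]*q[1]/q[2]])
E
python3 - <<'E'
from h import *
np.set_printoptions(precision=4,suppress=True)
print("bow",tri(tc(112,265),sc(145,166)))
print("cap",tri(tc(354,118),sc(262,138)), plane("top",*tc(354,118),.044),plane("scene",*sc(262,138),.044))
print("pot",plane("top",*tc(349,117),.07),plane("scene",*sc(261,102),.07))
print("bore",plane("top",*tc(647,307),.03),plane("scene",*sc(678,135),.03))
for n,f,z,L in(("top",tc,.006,[(98,215),(238,290),(185,385),(50,307)]),("top",tc,.03,[(622,232),(712,265),(668,375),(582,335)]),("scene",sc,.03,[(600,112),(695,93),(757,162),(653,185)]),("scene",sc,.07,[(60,315),(242,300),(253,352),(68,378)])):
    P=np.array([plane(n,*f(*p),z) for p in L])[:,:2];e=np.roll(P,-1,0)-P
    print(n,P.mean(0),np.hypot(*e.T),np.degrees(np.arctan2(e[:,1],e[:,0])))
E
```

```text
bow (array([0.5032, 0.1012, 0.1586]), np.float64(0.000256595905904526))
cap (array([ 0.6083, -0.0215,  0.0467]), np.float64(0.002460574875991303)) [ 0.6097 -0.0205  0.044 ] [ 0.6101 -0.0242  0.044 ]
pot [ 0.6044 -0.0183  0.07  ] [ 0.6049 -0.0208  0.07  ]
bore [ 0.5044 -0.1914  0.03  ] [ 0.504  -0.1945  0.03  ]
top [0.5073 0.1019] [0.0946 0.0634 0.0921 0.061 ] [-117.2045  152.7257   61.2279  -24.9331]
top [ 0.5076 -0.1909] [0.0552 0.0692 0.0541 0.0647] [-109.5023  158.0984   65.801   -20.894 ]
scene [ 0.5035 -0.1926] [0.0511 0.0583 0.0541 0.0588] [-110.0793  164.0387   70.6668  -18.8919]
scene [0.5059 0.1007] [0.0733 0.0301 0.0725 0.0358] [-120.7293  153.2589   63.691   -25.6887]
```

Call:
apply_moves([
  {"dx":0.0386,"dy":-0.016,"dz":-0.0086,"fingers":0.087},
  {"dx":0.0386,"dy":-0.016,"dz":-0.0086},
  {"dx":0.0386,"dy":-0.016,"dz":-0.0086},
  {"dx":0.0386,"dy":-0.016,"dz":-0.0086},
  {"dx":0.0386,"dy":-0.016,"dz":-0.0086},
  {"dx":0.0386,"dy":-0.016,"dz":-0.0086},
  {"dx":0.0386,"dy":-0.016,"dz":-0.0086},
  {"dx":0.0196,"dy":-0.0371},
  {"dx":0.0196,"dy":-0.0371},
  {"dx":0.0196,"dy":-0.0371},
])

```text
validation failed for argument at $.pl...
```

Call:
apply_moves([
  {"dx":0.0196,"dy":-0.0371},
  {"dx":0.0196,"dy":-0.0371},
  {"dx":0.0196,"dy":-0.0371},
  {"dx":0.0196,"dy":-0.0371},
  {"dx":0.0196,"dy":-0.0371},
  {"dx":0.0196,"dy":-0.0371},
  {"dx":0.0196,"dy":-0.0371},
  {"dx":0.0196,"dy":-0.0371},
  {"dx":0.0196,"dy":-0.0371},
  {"roll":-8.5},
])

```text
validation failed for argument at $.pl...
```

Call:
apply_moves([
  {"roll":-8.5},
  {"roll":-8.5},
  {"roll":-8.5},
  {"roll":-8.5},
  {"roll":-8.5},
  {"roll":-8.5},
  {"roll":-8.5},
  {"roll":-8.5},
  {"roll":-8.5},
  {"roll":-8.5},
])

```text
validation failed for argument at $.pl...
```

Call:
apply_moves([
  {"roll":-8.5},
  {"roll":-8.5},
  {"roll":-8.5},
  {"roll":-8.5},
  {"roll":0},
  {"roll":0},
])

```text
validation failed for argument at $.pl...
```

Call:
apply_moves([
  {"dx":0.0386,"dy":-0.016,"dz":-0.0086,"roll":0,"fingers":0.087},
  {"dx":0.0386,"dy":-0.016,"dz":-0.0086,"roll":0,"fingers":0.087},
  {"dx":0.0386,"dy":-0.016,"dz":-0.0086,"roll":0,"fingers":0.087},
  {"dx":0.0386,"dy":-0.016,"dz":-0.0086,"roll":0,"fingers":0.087},
  {"dx":0.0386,"dy":-0.016,"dz":-0.0086,"roll":0,"fingers":0.087},
  {"dx":0.0386,"dy":-0.016,"dz":-0.0086,"roll":0,"fingers":0.087},
  {"dx":0.0386,"dy":-0.016,"dz":-0.0086,"roll":0,"fingers":0.087},
  {"dx":0.0196,"dy":-0.0371,"dz":0,"roll":0,"fingers":0.087},
  {"dx":0.0196,"dy":-0.0371,"dz":0,"roll":0,"fingers":0.087},
  {"dx":0.0196,"dy":-0.0371,"dz":0,"roll":0,"fingers":0.087},
])

```text
clock: 1.1
position: [0.4632, -0.2734, 0.301]
tcp_rot: [-0.0, 0.982, 0.188, -0.0]
wrist_force: [1.1, 0.4, 0.0]
width: 0.998
finger_force: 0.0
```

Call:
apply_moves([
  {"dx":0.0196,"dy":-0.0371,"dz":0,"roll":0,"fingers":0.087},
  {"dx":0.0196,"dy":-0.0371,"dz":0,"roll":0,"fingers":0.087},
  {"dx":0.0196,"dy":-0.0371,"dz":0,"roll":0,"fingers":0.087},
  {"dx":0.0196,"dy":-0.0371,"dz":0,"roll":0,"fingers":0.087},
  {"dx":0.0196,"dy":-0.0371,"dz":0,"roll":0,"fingers":0.087},
  {"dx":0.0196,"dy":-0.0371,"dz":0,"roll":0,"fingers":0.087},
  {"dx":0.0196,"dy":-0.0371,"dz":0,"roll":0,"fingers":0.087},
  {"dx":0.0196,"dy":-0.0371,"dz":0,"roll":0,"fingers":0.087},
  {"dx":0.0196,"dy":-0.0371,"dz":0,"roll":0,"fingers":0.087},
  {"dx":0,"dy":0,"dz":0,"roll":-8.5,"fingers":0.087},
])

```text
clock: 2.1
position: [0.5032, 0.1068, 0.3014]
tcp_rot: [-0.001, 0.965, 0.262, 0.0]
wrist_force: [-0.8, -1.2, -0.3]
width: 0.999
finger_force: 0.0
```

Call:
apply_moves([
  {"dx":0,"dy":0,"dz":0,"roll":-8.5,"fingers":0.087},
  {"dx":0,"dy":0,"dz":0,"roll":-8.5,"fingers":0.087},
  {"dx":0,"dy":0,"dz":0,"roll":-8.5,"fingers":0.087},
  {"dx":0,"dy":0,"dz":0,"roll":-8.5,"fingers":0.087},
  {"dx":0,"dy":0,"dz":0,"roll":-8.5,"fingers":0.087},
  {"dx":0,"dy":0,"dz":0,"roll":-8.5,"fingers":0.087},
  {"dx":0,"dy":0,"dz":0,"roll":-8.5,"fingers":0.087},
  {"dx":0,"dy":0,"dz":0,"roll":-8.5,"fingers":0.087},
  {"dx":0,"dy":0,"dz":0,"roll":-8.5,"fingers":0.087},
  {"dx":0,"dy":0,"dz":0,"roll":-8.5,"fingers":0.087},
])

```text
clock: 3.1
position: [0.5038, 0.1001, 0.3011]
tcp_rot: [-0.0, 0.534, 0.846, -0.0]
wrist_force: [0.1, -0.5, 0.6]
width: 1.003
finger_force: 0.0
```

Call:
apply_moves([
  {"dx":0,"dy":0,"dz":0,"roll":-8.5,"fingers":0.087},
  {"dx":0,"dy":0,"dz":0,"roll":-8.5,"fingers":0.087},
  {"dx":0,"dy":0,"dz":0,"roll":-8.5,"fingers":0.087},
  {"dx":0,"dy":0,"dz":0,"roll":-8.5,"fingers":0.087},
  {"dx":0,"dy":0,"dz":0,"roll":-2.5,"fingers":0.087},
  {"dx":0,"dy":0,"dz":0,"roll":0,"fingers":0.087},
  {"dx":0,"dy":0,"dz":0,"roll":0,"fingers":0.087},
])

```text
clock: 3.8
position: [0.5039, 0.1001, 0.3013]
tcp_rot: [-0.0, 0.246, 0.969, -0.0]
wrist_force: [0.2, -0.1, 0.2]
width: 0.999
finger_force: 0.0
```

```bash
python3 - <<'E'
from h import *
import cv2
s=robot.state();print(s["position"],s["tcp_rot"],s["joint_positions"],s["wrist_force"])
t=robot.camera("top")[175:305,180:340];q=robot.camera("scene")[150:400,200:360]
a=cv2.resize(t,None,fx=2.5,fy=2.5,interpolation=cv2.INTER_CUBIC);b=cv2.resize(q,None,fx=2.4,fy=2.4,interpolation=cv2.INTER_CUBIC)
o=np.zeros((600,800,3),np.uint8);o[:a.shape[0],:400]=a;o[:,400:784]=b
cv2.imwrite("pics/above.png",o)
E
```

```text
[0.50387321 0.10014699 0.30127144] [-1.82681953e-04  2.45778035e-01  9.69326118e-01 -4.41498294e-05] [ 0.34086495  0.07004221 -0.64951883  1.67001372  0.04273154  1.41626194
  0.7600837 ] [ 0.20781803 -0.08254745  0.21293578]
```

View pics/above.png

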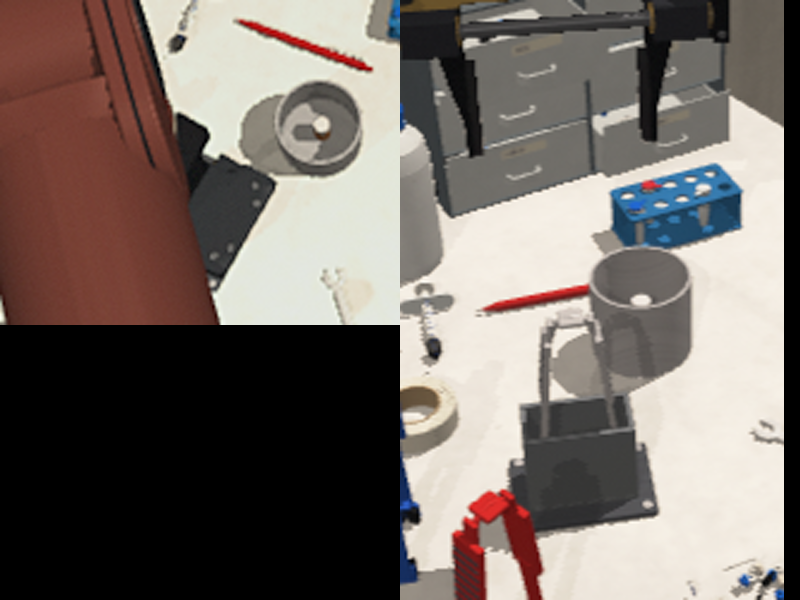

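Scene view: the fingers straddle the tongs, with fingertips at about (231,215) and (304,208) and the bow below between them. Alignment is good, so I descend.

Call:
apply_moves([
  {"dx":0,"dy":0.001,"dz":0.03,"roll":0,"fingers":0.087},
  {"dx":0,"dy":0,"dz":0.03,"roll":0,"fingers":0.087},
  {"dx":0,"dy":0,"dz":0.03,"roll":0,"fingers":0.087},
  {"dx":0,"dy":0,"dz":0.03,"roll":0,"fingers":0.087},
  {"dx":0,"dy":0,"dz":0.02,"roll":0,"fingers":0.087},
  {"dx":0,"dy":0,"dz":0.02,"roll":0,"fingers":0.087},
  {"dx":0,"dy":0,"dz":0.015,"roll":0,"fingers":0.087},
  {"dx":0,"dy":0,"dz":0.006,"roll":0,"fingers":0.087},
  {"dx":0,"dy":0,"dz":0,"roll":0,"fingers":0.06},
  {"dx":0,"dy":0,"dz":0,"roll":0,"fingers":0.05},
])

```text
clock: 4.9
position: [0.505, 0.1013, 0.1212]
tcp_rot: [0.0, 0.245, 0.97, 0.0]
wrist_force: [0.1, 0.4, -0.7]
width: 0.889
finger_force: 0.0
```

Call:
apply_moves([
  {"dx":0,"dy":0,"dz":0,"roll":0,"fingers":0.047},
  {"dx":0,"dy":0,"dz":0,"roll":0,"fingers":0.045},
  {"dx":0,"dy":0,"dz":0,"roll":0,"fingers":0.043},
  {"dx":0,"dy":0,"dz":0,"roll":0,"fingers":0.0425},
  {"dx":0,"dy":0,"dz":0,"roll":0,"fingers":0.0425},
  {"dx":0,"dy":0,"dz":0,"roll":0,"fingers":0.0425},
  {"dx":0,"dy":0,"dz":0,"roll":0,"fingers":0.0425},
])

```text
clock: 5.6
position: [0.5044, 0.1009, 0.1205]
tcp_rot: [-0.0, 0.245, 0.97, -0.0]
wrist_force: [-0.2, -1.1, 1.1]
width: 0.492
finger_force: 5.0
```

Call:
apply_moves([
  {"dx":0,"dy":0,"dz":-0.01,"roll":0,"fingers":0.0425},
  {"dx":0,"dy":0,"dz":-0.02,"roll":0,"fingers":0.0425},
  {"dx":0,"dy":0,"dz":-0.03,"roll":0,"fingers":0.0425},
  {"dx":0,"dy":0,"dz":-0.03,"roll":0,"fingers":0.0425},
  {"dx":0,"dy":0,"dz":-0.03,"roll":0,"fingers":0.0425},
  {"dx":0,"dy":0,"dz":-0.01,"roll":0,"fingers":0.0425},
])

```text
clock: 6.2
position: [0.5056, 0.1017, 0.2542]
tcp_rot: [0.002, 0.245, 0.97, 0.001]
wrist_force: [0.4, 0.4, -1.5]
width: 0.491
finger_force: 3.9
```

Call:
apply_moves([
  {"dx":-0.015,"dy":-0.0058,"dz":0,"roll":0,"fingers":0.0425},
  {"dx":-0.025,"dy":-0.0097,"dz":0,"roll":0,"fingers":0.0425},
  {"dx":-0.0301,"dy":-0.0117,"dz":0,"roll":0,"fingers":0.0425},
  {"dx":-0.0301,"dy":-0.0117,"dz":0,"roll":0,"fingers":0.0425},
  {"dx":-0.025,"dy":-0.0097,"dz":0,"roll":0,"fingers":0.0425},
  {"dx":-0.015,"dy":-0.0058,"dz":0,"roll":0,"fingers":0.0425},
  {"dx":-0.0103,"dy":-0.004,"dz":0,"roll":0,"fingers":0.0425},
  {"dx":0,"dy":0,"dz":0,"roll":0,"fingers":0.0425},
  {"dx":0,"dy":0,"dz":0,"roll":0,"fingers":0.0425},
])

```text
clock: 7.1
position: [0.6087, -0.0207, 0.2502]
tcp_rot: [-0.0, 0.244, 0.97, 0.0]
wrist_force: [-0.6, 0.9, -0.0]
width: 0.487
finger_force: 3.9
```

```bash
python3 - <<'E'
from h import *
import cv2
s=robot.state();print(s["clock"],s["position"],s["tcp_rot"],s["wrist_force"],s["width"])
t=robot.camera("top")[175:275,260:360];q=robot.camera("scene")[170:320,230:380]
a=cv2.resize(t,None,fx=4,fy=4,interpolation=cv2.INTER_CUBIC);b=cv2.resize(q,None,fx=4,fy=4,interpolation=cv2.INTER_CUBIC)
cv2.imwrite("pics/pot.png",b)
p=s["position"];
for z in(.112,.105,.095,.04):print(z,(proj("scene",p-[0,0,z])-[230,170])*4+1.5)
E
```

```text
7.1 [ 0.60873623 -0.02069313  0.25021061] [-3.73359176e-04  2.44348606e-01  9.69687355e-01  2.30599147e-04] [-0.62965275  0.85060603 -0.03310451] 0.48721338683366755
0.112 [271.61867132 255.27961664]
0.105 [271.14561107 242.04879231]
0.095 [270.4622318  222.93564329]
0.04 [266.53641061 113.13599159]
```

View pics/pot.png

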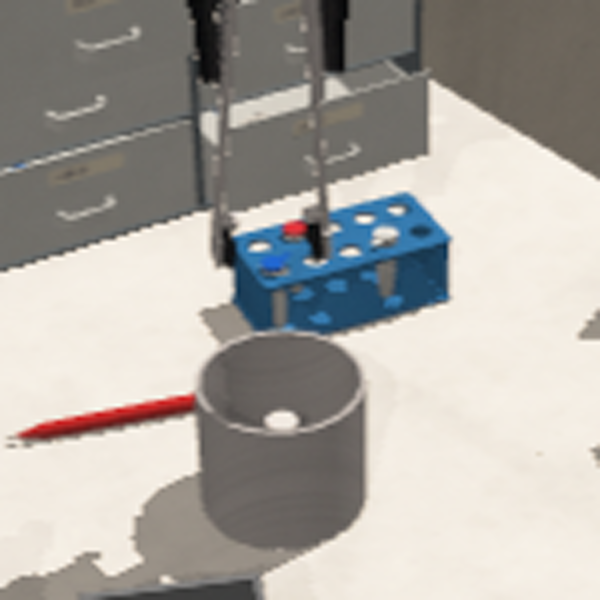

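The jaws hang at (222,265) and (320,258) in the crop, midpoint about (271,261) against (271.6,255) predicted, so the scene calibration is consistent with the robot. The cap is at (282,420). I correct slightly and descend.

Call:
apply_moves([
  {"dx":-0.0024,"dy":-0.0019,"dz":0,"roll":0,"fingers":0.0425},
  {"dx":0,"dy":0,"dz":0.015,"roll":0,"fingers":0.0425},
  {"dx":0,"dy":0,"dz":0.02,"roll":0,"fingers":0.0425},
  {"dx":0,"dy":0,"dz":0.02,"roll":0,"fingers":0.0425},
  {"dx":0,"dy":0,"dz":0.015,"roll":0,"fingers":0.0425},
  {"dx":0,"dy":0,"dz":0.015,"roll":0,"fingers":0.0425},
  {"dx":0,"dy":0,"dz":0.01,"roll":0,"fingers":0.0425},
  {"dx":0,"dy":0,"dz":0.008,"roll":0,"fingers":0.0425},
  {"dx":0,"dy":0,"dz":0.0057,"roll":0,"fingers":0.0425},
  {"dx":0,"dy":0,"dz":0,"roll":0,"fingers":0.0425},
])

```text
clock: 8.2
position: [0.6102, -0.0246, 0.1412]
tcp_rot: [-0.0, 0.245, 0.97, -0.0]
wrist_force: [0.0, -0.7, 0.9]
width: 0.488
finger_force: 3.9
```

```bash
python3 - <<'E'
from h import *
import cv2
s=robot.state();print(s["clock"],s["position"],s["wrist_force"],s["width"])
q=robot.camera("scene")[200:330,250:350]
cv2.imwrite("pics/inpot.png",cv2.resize(q,None,fx=4.5,fy=4.5,interpolation=cv2.INTER_CUBIC))
E
```

```text
8.2 [ 0.61020274 -0.02459579  0.14121853] [ 0.0229574  -0.67432333  0.94412647] 0.4879394945770974
```

View pics/inpot.png

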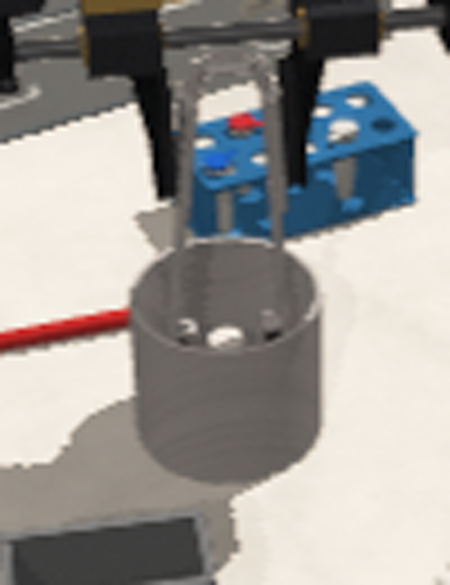

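The jaws at (187,330) and (270,325) straddle the cap at (225,338), well centred. Squeeze.

Call:
apply_moves([
  {"dx":0,"dy":0,"dz":0,"roll":0,"fingers":0.04},
  {"dx":0,"dy":0,"dz":0,"roll":0,"fingers":0.038},
  {"dx":0,"dy":0,"dz":0,"roll":0,"fingers":0.036},
  {"dx":0,"dy":0,"dz":0,"roll":0,"fingers":0.034},
  {"dx":0,"dy":0,"dz":0,"roll":0,"fingers":0.032},
  {"dx":0,"dy":0,"dz":0,"roll":0,"fingers":0.028},
  {"dx":0,"dy":0,"dz":0,"roll":0,"fingers":0.02},
  {"dx":0,"dy":0,"dz":0,"roll":0,"fingers":0.02},
  {"dx":0,"dy":0,"dz":0,"roll":0,"fingers":0.02},
])

```text
clock: 9.15
position: [0.6104, -0.0245, 0.1418]
tcp_rot: [0.0, 0.245, 0.97, 0.0]
wrist_force: [0.8, 1.1, 0.4]
width: 0.386
finger_force: 30.0
```

Call:
apply_moves([
  {"dx":0,"dy":0,"dz":-0.005,"roll":0,"fingers":0.02},
  {"dx":0,"dy":0,"dz":-0.015,"roll":0,"fingers":0.02},
  {"dx":0,"dy":0,"dz":-0.025,"roll":0,"fingers":0.02},
  {"dx":0,"dy":0,"dz":-0.025,"roll":0,"fingers":0.02},
  {"dx":0,"dy":0,"dz":-0.025,"roll":0,"fingers":0.02},
  {"dx":0,"dy":0,"dz":-0.02,"roll":0,"fingers":0.02},
  {"dx":0,"dy":0,"dz":-0.003,"roll":0,"fingers":0.02},
  {"dx":0,"dy":0,"dz":0,"roll":0,"fingers":0.02},
  {"dx":0,"dy":0,"dz":0,"roll":0,"fingers":0.02},
  {"dx":0,"dy":0,"dz":0,"roll":0,"fingers":0.02},
])

```text
clock: 10.15
position: [0.6098, -0.0247, 0.2585]
tcp_rot: [-0.001, 0.245, 0.97, -0.0]
wrist_force: [0.4, 0.5, -0.6]
width: 0.378
finger_force: 30.0
```

Call:
apply_moves([
  {"dx":0.0013,"dy":-0.015,"dz":0,"roll":0,"fingers":0.02},
  {"dx":0.0017,"dy":-0.025,"dz":0,"roll":0,"fingers":0.02},
  {"dx":0.0019,"dy":-0.03,"dz":0,"roll":0,"fingers":0.02},
  {"dx":0.0019,"dy":-0.03,"dz":0,"roll":0,"fingers":0.02},
  {"dx":0.0019,"dy":-0.03,"dz":0,"roll":0,"fingers":0.02},
  {"dx":0.0019,"dy":-0.03,"dz":0,"roll":0,"fingers":0.02},
  {"dx":0.0012,"dy":-0.025,"dz":0,"roll":0,"fingers":0.02},
  {"dx":0.0009,"dy":-0.0151,"dz":0,"roll":0,"fingers":0.02},
  {"dx":0,"dy":0,"dz":0,"roll":0,"fingers":0.02},
  {"dx":0,"dy":0,"dz":0,"roll":0,"fingers":0.02},
])

```text
clock: 11.15
position: [0.5038, -0.1948, 0.2596]
tcp_rot: [-0.0, 0.245, 0.969, 0.0]
wrist_force: [0.1, 0.4, -0.8]
width: 0.382
finger_force: 30.0
```

Call:
apply_moves([
  {"dx":0,"dy":0,"dz":0.02,"roll":0,"fingers":0.02},
  {"dx":0,"dy":0,"dz":0.025,"roll":0,"fingers":0.02},
  {"dx":0,"dy":0,"dz":0.02,"roll":0,"fingers":0.02},
  {"dx":0,"dy":0,"dz":0.01,"roll":0,"fingers":0.02},
  {"dx":0,"dy":0,"dz":0,"roll":0,"fingers":0.02},
  {"dx":0,"dy":0,"dz":0,"roll":0,"fingers":0.02},
  {"dx":0,"dy":0,"dz":0,"roll":0,"fingers":0.02},
])

```text
clock: 11.85
position: [0.505, -0.1946, 0.186]
tcp_rot: [0.001, 0.245, 0.97, -0.0]
wrist_force: [1.1, -0.6, -0.9]
width: 0.386
finger_force: 30.0
```

```bash
python3 - <<'E'
from h import *
import cv2
s=robot.state();print(s["clock"],s["position"],s["tcp_rot"],s["wrist_force"],s["width"])
t=robot.camera("top");cv2.imwrite("pics/topd_full.png",t);t=t[235:310,340:420];q=robot.camera("scene")[220:320,360:460]
a=cv2.resize(t,None,fx=3.5,fy=3.5,interpolation=cv2.INTER_CUBIC);b=cv2.resize(q,None,fx=5,fy=5,interpolation=cv2.INTER_CUBIC)
o=np.zeros((500,800,3),np.uint8);o[:a.shape[0],500:500+a.shape[1]]=a;o[:500,:500]=b
cv2.imwrite("pics/dock1.png",o)
p=s["position"]
for n,d in(("foot",.137),("tips",.1125),("captop",.097)):print(n,(proj("scene",p-[0,0,d])-[360,220])*5+2)
print("bore@.03 below tcp",(proj("scene",[p[0],p[1],.03])-[360,220])*5+2)
E
```

```text
11.85 [ 0.50496021 -0.19460483  0.18596542] [ 8.95053362e-04  2.44757072e-01  9.69584019e-01 -6.25511366e-05] [ 1.11789523 -0.5562776  -0.92313181] 0.3859163036249087
foot [225.65681643 228.50791697]
tips [231.77952465 176.68516308]
captop [235.74910009 143.0865784 ]
bore@.03 below tcp [221.040407  267.5813206]
```

View pics/dock1.png

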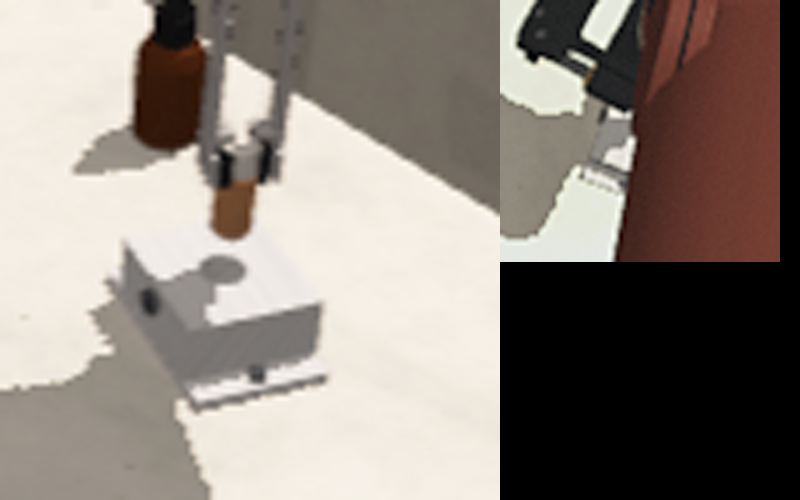

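The amber vial sits at about (232,215) in the crop with its foot at v≈238, and the bore at (222,269). The vial looks slightly to the right of the tongs' axis, so I'll measure it numerically.

```bash
python3 - <<'E'
from h import *
import cv2
s0=cv2.imread("pics/scene0.png")
g=cv2.cvtColor(s0,cv2.COLOR_BGR2GRAY).astype(float)[262:286,390:420]
m=g[8:18,7:23];print(m.astype(int))
w=np.clip(225-g,0,100);w[:5]=0;w[18:]=0;w[:,:6]=0;w[:,23:]=0
for th in(0,20,35):
    ww=np.where(w>th,w,0);v,u=np.mgrid[262:286,390:420];print("bore",(u*ww).sum()/ww.sum(),(v*ww).sum()/ww.sum(),(ww>0).sum())
q=[robot.camera("scene").astype(float) for _ in range(3)];q=sum(q)/3
A=(q[:,:,2]-q[:,:,0]) # amber
R=A[252:272,398:416];print(R.astype(int))
np.save("A.npy",A)
s=robot.state();print(s["position"],s["tcp_rot"])
E
```

```text
[[232 233 234 234 231 228 225 224 228 228 229 233 232 232 231 230]
 [232 232 231 225 187 144 137 138 157 176 209 229 232 232 232 231]
 [233 232 215 152 112 117 120 121 121 120 136 190 227 233 232 232]
 [233 232 196 127 113 118 119 118 119 122 121 134 203 231 232 232]
 [233 233 212 151 117 118 116 119 124 125 123 128 199 230 231 232]
 [233 233 232 209 151 123 121 124 123 125 126 161 216 230 230 232]
 [232 232 233 231 220 183 161 148 139 153 173 219 234 232 230 231]
 [232 232 233 232 231 230 231 232 234 233 231 231 234 234 231 230]
 [233 232 232 233 233 231 230 231 232 233 232 231 232 234 234 231]
 [233 232 231 232 232 231 230 230 232 233 233 232 230 232 234 233]]
bore 404.0630439896495 273.4662432368854 58
bore 404.0826347305389 273.4625149700599 50
bore 404.0270735909427 273.4774796948068 46
[[19 19  9  8 10  8  3  0  2 11 14 15 14 10  5  0  5  8]
 [18 26 15  8  9  8  3  0  4 11 14 14 13  9  3  0  7  8]
 [18 26 16  9  9  7  2  0  7 13 14 14 14  9  1  0  7  9]
 [18 18 25 14  9  7  0  0 10 15 16 16 16 11  0  6  9 10]
 [18 18 26 15  9  6  3  1 37 44 45 49 57 39  8 18 22 19]
 [17 17 17 2
[... 247 characters left out ...]
 60 60 55 34 17 17 17 17]
 [17 17 16 19 36 62 66 66 64 63 60 59 48 31 16 16 15 15]
 [16 16 16 25 39 63 65 65 62 60 58 58 34 18 14 16 16 15]
 [14 13 11 17 31 62 63 63 61 59 58 58 29 13 14 17 17 16]
 [ 8  8  8 16 31 62 63 62 61 59 57 58 25 11 10 15 18 18]
 [ 8  9  8  8 23 54 61 62 61 59 55 44 20  8  8 11 14 17]
 [ 8  8  8  9 12 24 37 45 50 47 37 21 10  8  8  8 11 14]
 [ 8  8  8  8  8  9 12 19 24 23 12  9  9  9  9  9  9 11]
 [ 8  8  9  8  8  8  8  8  8  8  8  9  9  9  8  9  8  9]
 [ 8  8  8  8  9  9  9  8  9  9  8  8  9  8  9  8  8  8]
 [ 9  9  9 11 10  9  8 10 11 12  9  8  9  9  9  9  9  9]]
[ 0.50435142 -0.19477526  0.18522592] [ 3.38198926e-04  2.44990593e-01  9.69525395e-01 -6.24461468e-05]
```

```bash
cat >>h.py <<'E'
def tooldelta(w):
    q=robot.state()["tcp_rot"];a=2*np.arctan2(q[2],q[1]);c,s=np.cos(a),np.sin(a)
    return w[0]*c+w[1]*s,w[0]*s-w[1]*c
E
python3 - <<'E'
from h import *
f=plane("scene",405.85,265.5,.0483);b=plane("scene",404.05,273.47,.03)
print(f,b,b-f,tooldelta(b-f))
E
```

```text
[ 0.50379412 -0.19652138  0.0483    ] [ 0.50389689 -0.19418403  0.03      ] [ 0.00010277  0.00233735 -0.0183    ] (np.float64(0.001019921094516129), np.float64(0.0021055899240175775))
```

Call:
apply_moves([
  {"dx":0.001,"dy":0.0021,"dz":0,"roll":0,"fingers":0.02},
  {"dx":0,"dy":0,"dz":0.006,"roll":0,"fingers":0.02},
  {"dx":0,"dy":0,"dz":0.005,"roll":0,"fingers":0.02},
  {"dx":0,"dy":0,"dz":0.003,"roll":0,"fingers":0.02},
  {"dx":0,"dy":0,"dz":0,"roll":0,"fingers":0.02},
  {"dx":0,"dy":0,"dz":0,"roll":0,"fingers":0.02},
])

```text
clock: 12.7
position: [0.5042, -0.1924, 0.1706]
tcp_rot: [-0.0, 0.245, 0.97, 0.0]
wrist_force: [-0.6, 0.1, -1.4]
width: 0.39
finger_force: 30.0
```

```bash
python3 - <<'E'
from h import *
import cv2
s=robot.state();print(s["clock"],s["position"],s["wrist_force"])
q=[robot.camera("scene").astype(float) for _ in range(4)];z=[robot.state()["position"]];q=sum(q)/4;print(z)
print((q[:,:,2]-q[:,:,0])[258:282,396:416].astype(int))
c=np.clip(q[235:295,370:440],0,255).astype(np.uint8);cv2.imwrite("pics/dock2.png",cv2.resize(c,None,fx=10,fy=10,interpolation=cv2.INTER_CUBIC))
E
```

```text
12.7 [ 0.50422415 -0.19237295  0.17061929] [-0.64836427  0.05256085 -1.42079054]
[array([ 0.5043777 , -0.19243016,  0.17093112])]
[[17 26 14  8 10  8  4  0  2 13 17 16 15 14  8  0  1  7 11 25]
 [17 25 15  9  8 10  8  0 -1 11 14 14 14 13  9  0  3  7 12 26]
 [17 19 20 10  9  9  6  0  0 12 15 14 14 11  5  0  4  8 13 25]
 [17 17 26 15  9  6  3  0  1 12 15 14 14 12  6 -1  5  8 17 21]
 [16 17 20 21 10  8  4  0  3 14 17 16 16 20 17  0  9 11 20 17]
 [16 16 17 25 15  8  6  0 13 46 49 49 56 46 15  7 17 18 22 17]
 [16 16 15 14 16 17 25 20 38 57 62 60 59 51 22 10 14 17 17 16]
 [ 8  8  8  8 14 27 61 64 63 62 61 59 59 40 20  8 10 15 17 18]
 [ 8  8  8  9 16 30 62 63 63 62 61 59 59 30 13  8  8 11 14 17]
 [ 8  8  8  8 17 32 62 63 63 61 60 59 58 30 13  8  8  8 11 14]
 [ 8  8  8  8 23 41 62 63 63 62 60 59 60 23 10  9  9  9  9 11]
 [ 8  8  8  8 23 49 63 64 62 61 59 59 58 21  9  9  8  9  8  8]
 [ 8  8  8  8 23 50 63 63 62 60 59 58 51 22  9  8  8  8  8  8]
 [ 8  9  9  9 23 50 61 61 60 59 57 57 50 23  9  9  9  9  9  9]
 [ 7  8  8 11 15 43 61 61 61 59 57 58 36 16  8  9  9  9  8  8]
 [ 9  9  9 12  8 23 54 60 58 57 55 54 21 13  8  8  9  9  9  8]
 [10 13  9  8  7  8 21 37 43 44 40 27 11 12  8  8  8  8  8  8]
 [10  9  9  9  8  6  6  7  8  7  6  8 11 10  9  8  7  8  9  8]
 [ 9  9  9  9  8  8  7  7  8  7  8 10  9  8  8  8  9  8  9  9]
 [ 9  9  9  9  9  9  9 10 10  9 13  8  8  8  9  9  9  8  8  9]
 [ 9  9  9  9  9  9  9  8  9  9 14  9  9  9  8  8  8  8  9  8]
 [ 9 10  9  9  9  9  9  8  8  9 12  8  8  8  9  8  8  9  9  9]
 [ 9  9  9  9  9 10  9  9  8 13  9  8  8  8  8  8  8  8  8  8]
 [ 9  9  9  9  9  9 10  9 13  8  9  8  8  8  8  8  8  8  9  8]]
```

View pics/dock2.png

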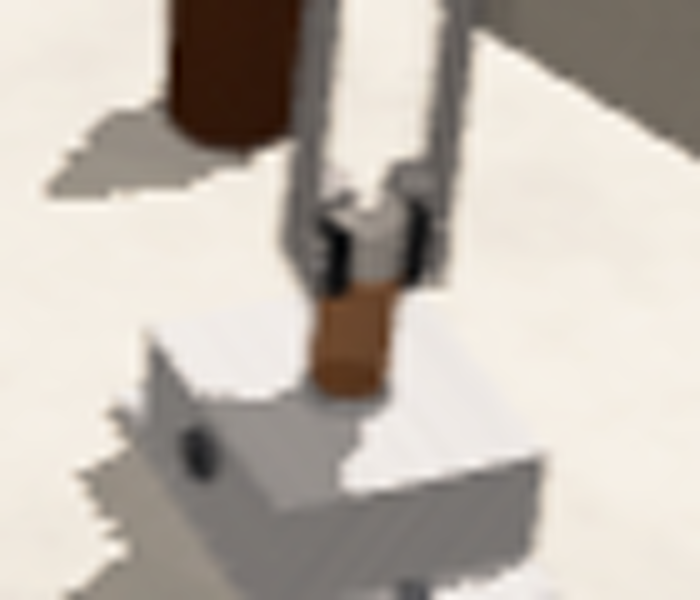

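At the mouth, the vial foot is at image (404.1,273.8) against the bore at (404.05,273.5), so it is centred to about 1 mm. Now I insert with force checks.

Call:
apply_moves([
  {"dx":-0.0005,"dy":0,"dz":0.001,"roll":0,"fingers":0.02},
  {"dx":0,"dy":0,"dz":0.0015,"roll":0,"fingers":0.02},
  {"dx":0,"dy":0,"dz":0.0015,"roll":0,"fingers":0.02},
  {"dx":0,"dy":0,"dz":0.001,"roll":0,"fingers":0.02},
  {"dx":0,"dy":0,"dz":0.001,"roll":0,"fingers":0.02},
  {"dx":0,"dy":0,"dz":0,"roll":0,"fingers":0.02},
])

```text
clock: 13.5
position: [0.5047, -0.1926, 0.1646]
tcp_rot: [-0.0, 0.245, 0.97, 0.0]
wrist_force: [0.6, 0.0, -0.5]
width: 0.385
finger_force: 30.0
```

Call:
apply_moves([
  {"dx":0,"dy":0,"dz":0.001,"roll":0,"fingers":0.02},
  {"dx":0,"dy":0,"dz":0.001,"roll":0,"fingers":0.02},
  {"dx":0,"dy":0,"dz":0.001,"roll":0,"fingers":0.02},
  {"dx":0,"dy":0,"dz":0.0005,"roll":0,"fingers":0.02},
  {"dx":0,"dy":0,"dz":0,"roll":0,"fingers":0.02},
])

```text
clock: 14.0
position: [0.5046, -0.1928, 0.1612]
tcp_rot: [-0.0, 0.245, 0.97, -0.0]
wrist_force: [0.2, -0.6, -0.0]
width: 0.383
finger_force: 30.0
```

Call:
apply_moves([
  {"dx":0,"dy":0,"dz":0.0005,"roll":0,"fingers":0.02},
  {"dx":0,"dy":0,"dz":0.0005,"roll":0,"fingers":0.02},
  {"dx":0,"dy":0,"dz":0,"roll":0,"fingers":0.02},
  {"dx":0,"dy":0,"dz":0,"roll":0,"fingers":0.02},
])

```text
clock: 14.4
position: [0.5046, -0.1926, 0.1602]
tcp_rot: [-0.0, 0.245, 0.97, -0.0]
wrist_force: [-1.0, -1.5, -1.2]
width: 0.384
finger_force: 30.0
```

Call:
apply_moves([
  {"dx":0,"dy":0,"dz":0.0005,"roll":0,"fingers":0.02},
  {"dx":0,"dy":0,"dz":0.0005,"roll":0,"fingers":0.02},
  {"dx":0,"dy":0,"dz":0,"roll":0,"fingers":0.02},
  {"dx":0,"dy":0,"dz":0,"roll":0,"fingers":0.02},
])

```text
clock: 14.8
position: [0.5047, -0.1925, 0.1592]
tcp_rot: [-0.0, 0.245, 0.97, 0.0]
wrist_force: [-0.3, -0.5, -1.0]
width: 0.383
finger_force: 30.0
```

Call:
apply_moves([
  {"dx":0,"dy":0,"dz":0.0005,"roll":0,"fingers":0.02},
  {"dx":0,"dy":0,"dz":0.0005,"roll":0,"fingers":0.02},
  {"dx":0,"dy":0,"dz":0,"roll":0,"fingers":0.02},
  {"dx":0,"dy":0,"dz":0,"roll":0,"fingers":0.02},
])

```text
clock: 15.2
position: [0.5048, -0.1925, 0.1583]
tcp_rot: [0.0, 0.245, 0.97, 0.0]
wrist_force: [-1.0, -0.5, 0.9]
width: 0.388
finger_force: 30.0
```

Call:
apply_moves([
  {"dx":0,"dy":0,"dz":0.0005,"roll":0,"fingers":0.02},
  {"dx":0,"dy":0,"dz":0.0005,"roll":0,"fingers":0.02},
  {"dx":0,"dy":0,"dz":0,"roll":0,"fingers":0.02},
  {"dx":0,"dy":0,"dz":0,"roll":0,"fingers":0.02},
])

```text
clock: 15.6
position: [0.5047, -0.1925, 0.1571]
tcp_rot: [-0.0, 0.245, 0.97, 0.0]
wrist_force: [-0.7, -0.8, -1.4]
width: 0.387
finger_force: 30.0
```

Call:
apply_moves([
  {"dx":0,"dy":0,"dz":0.0005,"roll":0,"fingers":0.02},
  {"dx":0,"dy":0,"dz":0.0005,"roll":0,"fingers":0.02},
  {"dx":0,"dy":0,"dz":0,"roll":0,"fingers":0.02},
  {"dx":0,"dy":0,"dz":0,"roll":0,"fingers":0.02},
])

```text
clock: 16.0
position: [0.5047, -0.1926, 0.1562]
tcp_rot: [-0.0, 0.245, 0.97, 0.0]
wrist_force: [0.5, -1.0, -0.8]
width: 0.385
finger_force: 30.0
```

```bash
python3 - <<'E'
from h import *
import cv2
q=[robot.camera("scene") for _ in range(2)]
s=robot.state();print(s["position"],s["wrist_force"],s["wrist_torque"])
c=q[0][215:305,360:450];cv2.imwrite("pics/dock3.png",cv2.resize(c,None,fx=6,fy=6,interpolation=cv2.INTER_CUBIC))
E
```

```text
[ 0.50474689 -0.19259041  0.15625498] [ 0.15959184 -1.12641334 -0.93268829] [-0.16339036 -0.13585536 -0.0195787 ]
```

View pics/dock3.png

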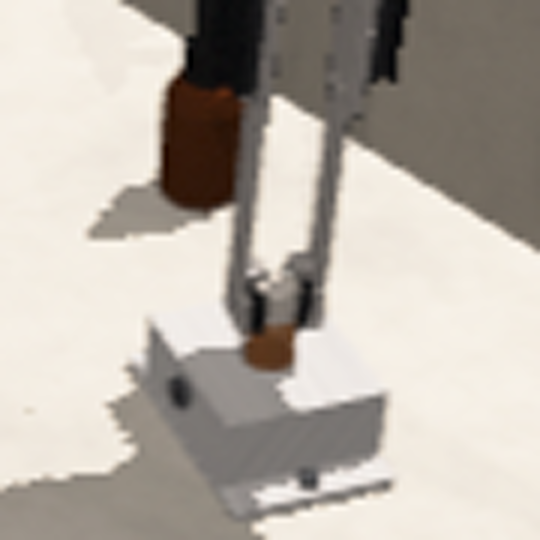

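The vial (crop (270,345)) has entered the bore upright, with its lower part hidden. I keep pushing down.

Call:
apply_moves([
  {"dx":0,"dy":0,"dz":0.0005,"roll":0,"fingers":0.02},
  {"dx":0,"dy":0,"dz":0.0005,"roll":0,"fingers":0.02},
  {"dx":0,"dy":0,"dz":0,"roll":0,"fingers":0.02},
])

```text
clock: 16.4
position: [0.5048, -0.1926, 0.1553]
tcp_rot: [0.0, 0.245, 0.97, 0.0]
wrist_force: [-0.4, -0.1, 0.7]
width: 0.384
finger_force: 30.0
```

Call:
apply_moves([
  {"dx":0,"dy":0,"dz":0.0005,"roll":0,"fingers":0.02},
  {"dx":0,"dy":0,"dz":0.0005,"roll":0,"fingers":0.02},
  {"dx":0,"dy":0,"dz":0,"roll":0,"fingers":0.02},
])

```text
clock: 16.7
position: [0.5048, -0.1926, 0.1543]
tcp_rot: [0.0, 0.245, 0.97, 0.0]
wrist_force: [-0.9, -0.5, 1.8]
width: 0.387
finger_force: 30.0
```

Call:
apply_moves([
  {"dx":0,"dy":0,"dz":0.0005,"roll":0,"fingers":0.02},
  {"dx":0,"dy":0,"dz":0.0005,"roll":0,"fingers":0.02},
  {"dx":0,"dy":0,"dz":0,"roll":0,"fingers":0.02},
])

```text
clock: 17.0
position: [0.5047, -0.1925, 0.1532]
tcp_rot: [-0.0, 0.245, 0.97, 0.0]
wrist_force: [0.5, 0.3, 0.8]
width: 0.385
finger_force: 30.0
```

Call:
apply_moves([
  {"dx":0,"dy":0,"dz":0.0005,"roll":0,"fingers":0.02},
  {"dx":0,"dy":0,"dz":0,"roll":0,"fingers":0.02},
  {"dx":0,"dy":0,"dz":0,"roll":0,"fingers":0.02},
])

```text
clock: 17.3
position: [0.5047, -0.1925, 0.1526]
tcp_rot: [-0.0, 0.245, 0.97, 0.0]
wrist_force: [0.4, -0.1, -0.1]
width: 0.381
finger_force: 30.0
```

Call:
apply_moves([
  {"dx":0,"dy":0,"dz":0.0005,"roll":0,"fingers":0.02},
  {"dx":0,"dy":0,"dz":0,"roll":0,"fingers":0.02},
  {"dx":0,"dy":0,"dz":0,"roll":0,"fingers":0.02},
])

```text
clock: 17.6
position: [0.5047, -0.1926, 0.1523]
tcp_rot: [-0.0, 0.245, 0.97, 0.0]
wrist_force: [0.3, -0.9, 0.7]
width: 0.389
finger_force: 30.0
```

Call:
apply_moves([
  {"dx":0,"dy":0,"dz":0.0005,"roll":0,"fingers":0.02},
  {"dx":0,"dy":0,"dz":0,"roll":0,"fingers":0.02},
  {"dx":0,"dy":0,"dz":0,"roll":0,"fingers":0.02},
])

```text
clock: 17.9
position: [0.5047, -0.1926, 0.1518]
tcp_rot: [0.0, 0.245, 0.97, 0.0]
wrist_force: [0.1, -0.6, 1.7]
width: 0.385
finger_force: 30.0
```

Call:
apply_moves([
  {"dx":0,"dy":0,"dz":0.0005,"roll":0,"fingers":0.02},
  {"dx":0,"dy":0,"dz":0,"roll":0,"fingers":0.02},
  {"dx":0,"dy":0,"dz":0,"roll":0,"fingers":0.02},
])

```text
clock: 18.2
position: [0.5047, -0.1925, 0.1512]
tcp_rot: [-0.0, 0.245, 0.97, 0.0]
wrist_force: [0.2, -0.2, 1.6]
width: 0.384
finger_force: 30.0
```

```bash
python3 - <<'E'
from h import *
q=sum(robot.camera("scene").astype(float) for _ in range(4))/4
s=robot.state();p=s["position"];print(p,s["wrist_force"],s["wrist_torque"])
for n,z in(("captop",.097),("shoulder",.095),("tips",.1125)):print(n,proj("scene",p-[0,0,z]))
print(q.mean(2)[258:278,398:414].astype(int));print((q[:,:,2]-q[:,:,0])[258:278,398:414].astype(int))
np.save("q_now.npy",q)
import cv2
d=cv2.imread("pics/dock2.png");d=cv2.resize(d,(70,60),interpolation=cv2.INTER_AREA).astype(float)
print("before");print(d.mean(2)[8:40,28:44].astype(int))
E
```

```text
[ 0.50469598 -0.19255514  0.15121262] [-0.48856022 -0.3834398   1.14652454] [-0.17323523 -0.19258528  0.02200652]
captop [404.32665291 263.57221588]
shoulder [404.42520211 262.73182273]
tips [403.57094004 270.01667157]
[[150  97  98 171 225 234 234 235 236 236 233 231 215 151  94  97]
 [130  98  99 169 209 226 235 235 236 225 180 140 143 123  95  96]
 [113  98 101 144 185 201 225 236 234 185 114 118 117 106  96  97]
 [111  99 102 167 195 194 221 235 217 140 106 121 116 122 112  98]
 [102 100 119 176 161 117 148 209 192 138 120 105  97  97 101 100]
 [ 95 100  99  97 103 107 165 170 144 144 130  89  60  74  94 102]
 [ 95  99  88  91 156 191 169 145 145 145 146 109  42  43  86 124]
 [ 95  98  79  50  90 133 147 145 144 145 137  91  27  29  91 146]
 [ 95 100  87  49  20  40 120 154 151 138 118  72  24  44  91 142]
 [ 97  98 116  88  21  18  74 111 120 117  99  58  17  56  91 124]
 [102  99 100  69  18  16  94 121 119 116  99  58  17  59  93 147]
 [139 100  97  66  17  19  93 120 117 115  97  55  16  72 100 170]
 [178 105  90  54  17  32  93 116 115 112  82  36  22  79 100 171]
 [204 133 
[... 2932 characters left out ...]
  73  74 100 158 205 225 230]
 [235 230 200 130  75  71  74  74  73  71  75 133 205 232 233 235]
 [236 235 213 142  78  75  76  75  74  71  78 157 218 231 232 233]
 [236 235 212 139  78  74  74  74  74  71  79 162 220 231 231 232]
 [237 236 201 122  77  75  74  74  73  70  80 181 229 232 230 231]
 [236 235 190 104  75  76  75  74  72  70  85 189 232 234 231 231]
 [236 234 187  98  73  73  72  72  71  71 102 197 233 234 232 231]
 [235 231 179  89  61  60  60  61  62  67 109 200 234 234 233 232]
 [235 215 146  74  57  57  57  56  54  60 121 207 235 235 233 233]
 [223 189 127  85  61  58  57  55  55  62 114 200 233 234 234 234]
 [154 140 122 102  81  71  69  67  74  85 122 200 232 234 234 233]]
```

Call:
apply_moves([
  {"dx":0,"dy":0,"dz":0.0005,"roll":0,"fingers":0.02},
  {"dx":0,"dy":0,"dz":0,"roll":0,"fingers":0.02},
])

```text
clock: 18.6
position: [0.5047, -0.1926, 0.1507]
tcp_rot: [-0.0, 0.245, 0.97, 0.0]
wrist_force: [-0.4, -0.9, 2.1]
width: 0.383
finger_force: 30.0
```

Call:
apply_moves([
  {"dx":0,"dy":0,"dz":0.0005,"roll":0,"fingers":0.02},
  {"dx":0,"dy":0,"dz":0,"roll":0,"fingers":0.02},
])

```text
clock: 18.8
position: [0.5047, -0.1926, 0.1502]
tcp_rot: [-0.0, 0.245, 0.97, 0.0]
wrist_force: [-0.1, -0.9, 1.9]
width: 0.387
finger_force: 30.0
```

Call:
apply_moves([
  {"dx":0,"dy":0,"dz":0.0005,"roll":0,"fingers":0.02},
  {"dx":0,"dy":0,"dz":0,"roll":0,"fingers":0.02},
])

```text
clock: 19.0
position: [0.5048, -0.1927, 0.1501]
tcp_rot: [0.0, 0.245, 0.97, -0.0]
wrist_force: [-0.7, -0.7, 5.4]
width: 0.386
finger_force: 30.0
```

Call:
apply_moves([
  {"dx":0,"dy":0,"dz":0.0005,"roll":0,"fingers":0.02},
  {"dx":0,"dy":0,"dz":0,"roll":0,"fingers":0.02},
])

```text
clock: 19.2
position: [0.5049, -0.1928, 0.1497]
tcp_rot: [0.0, 0.245, 0.97, -0.0]
wrist_force: [-1.7, -0.1, 6.0]
width: 0.387
finger_force: 30.0
```

Call:
apply_moves([
  {"dx":0,"dy":0,"dz":0.0005,"roll":0,"fingers":0.02},
  {"dx":0,"dy":0,"dz":0,"roll":0,"fingers":0.02},
])

```text
clock: 19.4
position: [0.505, -0.1927, 0.1492]
tcp_rot: [0.0, 0.245, 0.97, -0.0]
wrist_force: [-1.0, 0.5, 6.8]
width: 0.386
finger_force: 30.0
```

Call:
apply_moves([
  {"dx":0,"dy":0,"dz":0.0005,"roll":0,"fingers":0.02},
  {"dx":0,"dy":0,"dz":0,"roll":0,"fingers":0.02},
])

```text
clock: 19.6
position: [0.5049, -0.1928, 0.1487]
tcp_rot: [0.0, 0.245, 0.97, -0.0]
wrist_force: [-1.5, -1.3, 6.7]
width: 0.384
finger_force: 30.0
```

Call:
apply_moves([
  {"dx":0,"dy":0,"dz":0.0005,"roll":0,"fingers":0.02},
  {"dx":0,"dy":0,"dz":0,"roll":0,"fingers":0.02},
])

```text
clock: 19.8
position: [0.5049, -0.1928, 0.1482]
tcp_rot: [0.0, 0.245, 0.97, -0.0]
wrist_force: [-0.8, -0.6, 6.3]
width: 0.383
finger_force: 30.0
```

Call:
apply_moves([
  {"dx":0,"dy":0,"dz":0.0005,"roll":0,"fingers":0.02},
  {"dx":0,"dy":0,"dz":0,"roll":0,"fingers":0.02},
])

```text
clock: 20.0
position: [0.5048, -0.1928, 0.1477]
tcp_rot: [0.0, 0.245, 0.97, -0.0]
wrist_force: [-0.6, -0.4, 5.2]
width: 0.383
finger_force: 30.0
```

Call:
apply_moves([
  {"dx":0,"dy":0,"dz":0.0004,"roll":0,"fingers":0.02},
  {"dx":0,"dy":0,"dz":0,"roll":0,"fingers":0.02},
])

```text
clock: 20.2
position: [0.5048, -0.1928, 0.1473]
tcp_rot: [0.0, 0.245, 0.97, -0.0]
wrist_force: [-1.3, -0.1, 6.1]
width: 0.387
finger_force: 30.0
```

Call:
apply_moves([
  {"dx":0,"dy":0,"dz":0.0004,"roll":0,"fingers":0.02},
  {"dx":0,"dy":0,"dz":0,"roll":0,"fingers":0.02},
])

```text
clock: 20.4
position: [0.505, -0.1929, 0.1472]
tcp_rot: [0.0, 0.245, 0.97, -0.0]
wrist_force: [-1.2, -0.6, 7.2]
width: 0.381
finger_force: 30.0
```

Call:
apply_moves([
  {"dx":0,"dy":0,"dz":0.0004,"roll":0,"fingers":0.02},
  {"dx":0,"dy":0,"dz":0,"roll":0,"fingers":0.02},
])

```text
clock: 20.6
position: [0.5051, -0.1929, 0.147]
tcp_rot: [0.001, 0.245, 0.97, -0.0]
wrist_force: [-2.5, -0.4, 10.5]
width: 0.383
finger_force: 30.0
```

Call:
apply_moves([
  {"dx":0,"dy":0,"dz":0.0004,"roll":0,"fingers":0.02},
  {"dx":0,"dy":0,"dz":0,"roll":0,"fingers":0.02},
])

```text
clock: 20.8
position: [0.5053, -0.193, 0.1469]
tcp_rot: [0.001, 0.245, 0.97, -0.0]
wrist_force: [-2.8, -0.6, 12.3]
width: 0.387
finger_force: 30.0
```

Call:
apply_moves([
  {"dx":0,"dy":0,"dz":0.0004,"roll":0,"fingers":0.02},
  {"dx":0,"dy":0,"dz":0,"roll":0,"fingers":0.02},
])

```text
clock: 21.0
position: [0.5054, -0.1931, 0.1469]
tcp_rot: [0.001, 0.245, 0.97, -0.0]
wrist_force: [-3.0, -0.4, 14.3]
width: 0.383
finger_force: 30.0
```

Call:
apply_moves([
  {"dx":0,"dy":0,"dz":0.0004,"roll":0,"fingers":0.02},
  {"dx":0,"dy":0,"dz":0,"roll":0,"fingers":0.02},
])

```text
clock: 21.2
position: [0.5056, -0.1931, 0.1468]
tcp_rot: [0.001, 0.245, 0.97, -0.0]
wrist_force: [-3.2, 0.2, 17.9]
width: 0.385
finger_force: 30.0
```

Call:
apply_moves([
  {"dx":0,"dy":0,"dz":0.0002,"roll":0,"fingers":0.02},
  {"dx":0,"dy":0,"dz":0,"roll":0,"fingers":0.02},
  {"dx":0,"dy":0,"dz":0,"roll":0,"fingers":0.02},
])

```text
clock: 21.5
position: [0.5057, -0.1931, 0.1468]
tcp_rot: [0.001, 0.245, 0.97, -0.0]
wrist_force: [-4.2, -0.2, 17.9]
width: 0.381
finger_force: 30.0
```

About 17.9 N is held. Now I relieve most of the load and open the jaws, keeping the tongs held.

Call:
apply_moves([
  {"dx":0,"dy":0,"dz":-0.0008,"roll":0,"fingers":0.02},
  {"dx":0,"dy":0,"dz":-0.0007,"roll":0,"fingers":0.02},
  {"dx":0,"dy":0,"dz":0,"roll":0,"fingers":0.02},
])

```text
clock: 21.8
position: [0.5052, -0.193, 0.1469]
tcp_rot: [0.001, 0.245, 0.97, -0.0]
wrist_force: [-0.5, -1.0, 8.2]
width: 0.386
finger_force: 30.0
```

Call:
apply_moves([
  {"dx":0,"dy":0,"dz":0,"roll":0,"fingers":0.033},
  {"dx":0,"dy":0,"dz":0,"roll":0,"fingers":0.035},
  {"dx":0,"dy":0,"dz":0,"roll":0,"fingers":0.037},
  {"dx":0,"dy":0,"dz":0,"roll":0,"fingers":0.039},
  {"dx":0,"dy":0,"dz":0,"roll":0,"fingers":0.041},
  {"dx":0,"dy":0,"dz":0,"roll":0,"fingers":0.0425},
  {"dx":0,"dy":0,"dz":0,"roll":0,"fingers":0.0425},
  {"dx":0,"dy":0,"dz":0,"roll":0,"fingers":0.0425},
])

```text
clock: 22.6
position: [0.5047, -0.1924, 0.146]
tcp_rot: [-0.0, 0.245, 0.97, 0.0]
wrist_force: [0.6, 2.4, 4.0]
width: 0.489
finger_force: 2.1
```

Call:
apply_moves([
  {"dx":0,"dy":0,"dz":-0.002,"roll":0,"fingers":0.0425},
  {"dx":0,"dy":0,"dz":-0.004,"roll":0,"fingers":0.0425},
  {"dx":0,"dy":0,"dz":0,"roll":0,"fingers":0.0425},
  {"dx":0,"dy":0,"dz":0,"roll":0,"fingers":0.0425},
])

```text
clock: 23.0
position: [0.5046, -0.1928, 0.1521]
tcp_rot: [-0.0, 0.245, 0.97, -0.0]
wrist_force: [0.5, -0.1, -1.0]
width: 0.487
finger_force: 3.9
```

```bash
python3 - <<'E'
from h import *
s=robot.state();p=s["position"];print(s["clock"],p,s["wrist_force"],s["wrist_torque"],s["width"],s["finger_force"])
q=sum(robot.camera("scene").astype(float) for _ in range(2))/2
print((q[:,:,2]-q[:,:,0])[254:280,396:416].astype(int));print(q.mean(2)[254:280,394:418].astype(int))
print("bore axis at .052",proj("scene",[.5039,-.1942,.052]),proj("scene",[.5039,-.1942,.03]))
E
```

```text
23.0 [ 0.50455503 -0.19275379  0.15208791] [ 0.45986502 -0.11832835 -0.96630725] [ 0.02030418 -0.16024165 -0.01923419] 0.48700244823908073 3.9377351047005504
[[27 18 18 17 17 17 17 17 17 17 17 17 16 17 17 17 17 18 21  8]
 [22 19 17 17 17 17 16 17 18 17 17 17 18 17 16 17 18 23 17  8]
 [21 17 18 17 16 16 16 16 16 17 16 17 17 17 17 17 18 23 17  8]
 [18 18 17 17 15 16 16 17 17 16 16 16 17 17 18 18 17 23 17  9]
 [18 17 17 16 16 16 16 18 17 17 17 17 17 17 18 22 20 15  9  9]
 [21 18 17 17 15 16 16 17 16 17 17 17 17 19 19 10 10 11  9  8]
 [16 22 17 17 16 16 16 16 17 17 17 17 17 23 17 10 11 10 10 10]
 [11 26 17 18 17 17 17 16 16 16 16 16 17 21  6  8 10  9  9  9]
 [11 26 17 17 16 16 16 16 17 14 14 15 13 16  5  7  7  5  7  8]
 [22 20 16 16 15 16 17 17 17 16 17 24 18 12  1  0  0  0  3  8]
 [17 17 14 12 11 11 21 19 17 16 22 17 17 13  6  1  0  0  3 12]
 [13  8  8  8  8 14 18 24 23 18 18 17 16 14  9  1  0  0  3 11]
 [ 9  9  8  9  8 14 14 16 17 18 18 17 16 13  6  3  0  0  4  9]
 [11  8  8  8  8 15 14 15 15 14 14 14 13 13 12  8  2 -3  5  8]
 [13  8  8  8  9 15 16 15 15 14 14 14 13 14 13 12  4 -1  6  
[... 2697 characters left out ...]
34 233 231 231 232]
 [235 234 232 195 146 135 100  64  57  57  57  57  56  55  72 120 143 145
  208 234 233 232 231 231]
 [236 235 202 151 146 145 121  82  63  60  58  57  58  60  99 134 142 143
  205 233 234 233 232 231]
 [235 236 235 197 144 146 145 134 106  89  80  72  80  97 130 146 145 143
  150 212 234 234 234 232]
 [234 235 233 194 145 146 145 144 143 144 145 146 145 144 151 159 160 157
  208 234 234 234 234 233]
 [230 230 195 146 145 145 146 145 144 142 144 145 145 152 211 234 236 236
  233 232 234 234 234 233]
 [144 144 145 146 146 145 145 145 144 143 143 144 146 205 230 231 234 236
  234 232 232 234 234 234]]
bore axis at .052 [405.13201979 264.38024032] [404.05471385 273.46606598]
```

The vial stands in the bore: cap at about (405,264), amber at the bore, jaws open either side and no residual force. I raise the tongs clear and go back to above the stand.

Call:
apply_moves([
  {"dx":0,"dy":-0.001,"dz":-0.004,"roll":0,"fingers":0.0425},
  {"dx":0,"dy":-0.001,"dz":-0.008,"roll":0,"fingers":0.0425},
  {"dx":0,"dy":0,"dz":-0.015,"roll":0,"fingers":0.0425},
  {"dx":0,"dy":0,"dz":-0.02,"roll":0,"fingers":0.0425},
  {"dx":0,"dy":0,"dz":-0.025,"roll":0,"fingers":0.0425},
  {"dx":0,"dy":0,"dz":-0.025,"roll":0,"fingers":0.0425},
  {"dx":0,"dy":0,"dz":-0.01,"roll":0,"fingers":0.0425},
  {"dx":0,"dy":0,"dz":0,"roll":0,"fingers":0.0425},
  {"dx":0,"dy":0,"dz":0,"roll":0,"fingers":0.0425},
])

```text
clock: 24.0
position: [0.5035, -0.1943, 0.2586]
tcp_rot: [-0.0, 0.245, 0.97, 0.0]
wrist_force: [-0.6, 0.4, -0.4]
width: 0.49
finger_force: 3.9
```

Call:
apply_moves([
  {"dx":0.0097,"dy":0.0173,"dz":0,"roll":0,"fingers":0.0425},
  {"dx":0.015,"dy":0.028,"dz":0,"roll":0,"fingers":0.0425},
  {"dx":0.0165,"dy":0.0305,"dz":0,"roll":0,"fingers":0.0425},
  {"dx":0.0165,"dy":0.0305,"dz":0,"roll":0,"fingers":0.0425},
  {"dx":0.0165,"dy":0.0305,"dz":0,"roll":0,"fingers":0.0425},
  {"dx":0.0165,"dy":0.0305,"dz":0,"roll":0,"fingers":0.0425},
  {"dx":0.0165,"dy":0.0305,"dz":0,"roll":0,"fingers":0.0425},
  {"dx":0.0165,"dy":0.0305,"dz":0,"roll":0,"fingers":0.0425},
  {"dx":0.01,"dy":0.02,"dz":0,"roll":0,"fingers":0.0425},
  {"dx":0.006,"dy":0.012,"dz":0,"roll":0,"fingers":0.0425},
])

```text
clock: 25.0
position: [0.5035, 0.1034, 0.2579]
tcp_rot: [-0.001, 0.244, 0.97, -0.0]
wrist_force: [1.2, -0.7, -0.6]
width: 0.49
finger_force: 3.9
```

Call:
apply_moves([
  {"dx":0,"dy":0,"dz":0,"roll":0,"fingers":0.0425},
  {"dx":0,"dy":0,"dz":0,"roll":0,"fingers":0.0425},
  {"dx":0,"dy":0,"dz":0,"roll":0,"fingers":0.0425},
])

```text
clock: 25.3
position: [0.5044, 0.0996, 0.2586]
tcp_rot: [-0.0, 0.246, 0.969, -0.0]
wrist_force: [-0.5, 0.8, -1.3]
width: 0.494
finger_force: 3.9
```

```bash
python3 - <<'E'
from h import *
import cv2
s=robot.state();p=s["position"];print(s["clock"],p,s["tcp_rot"],s["wrist_force"],s["width"],s["finger_force"],tooldelta(np.array([.5044,.1009,0])-p))
q=robot.camera("scene");cv2.imwrite("pics/stand_s.png",q)
a=proj("scene",p-[0,0,.112]);print("tips",a)
u,v=a.astype(int);print(v-12,u-22);print(q.mean(2)[v-12:v+8,u-22:u+22].astype(int))
# ref in pot picture
b=cv2.resize(cv2.imread("pics/pot.png"),(150,150),interpolation=cv2.INTER_AREA).mean(2).astype(int)
print("ref tips (67.5,63.4)");print(b[51:71,45:89])
A=(q[:,:,2].astype(int)-q[:,:,0]);print("vial",A[262:280:2,398:412])
E
```

```text
25.3 [0.50438545 0.09964298 0.25856174] [-4.26779515e-04  2.45712701e-01  9.69342549e-01 -3.29350059e-04] [-0.45759606  0.83055995 -1.32484844] 0.4938214852033109 3.9363341114949435 (np.float64(0.0005860056269148798), np.float64(0.0011121681374511464))
tips [271.90531869 286.57348037]
274 249
[[ 98  98  97 105 101  98 103 111 112 111 111  86  59  57  55  56  59  64
   66  72  90  94 117 145 154 155 155 209 232 207 147 117 117 119 105  96
   98 102  95  85  84  83  84  89]
 [ 89  88  86  99 101  97 101 111 114 112  95  69  64  66  73  87 107 131
  147 153 154 155 209 233 233 233 234 235 235 206 143 117 115 117 109 100
   98 145 145 120 107  91  86  85]
 [ 71  67  67  92 101  97 105 113 113 111 108 102 136 158 159 158 211 201
  209 233 233 233 234 234 233 234 234 234 235 210 148 116 106 100  98 100
  100 116 153 173 173 143 119 109]
 [ 55  59  65  93 102  95 103 110 107 107 110 139 213 235 236 235 235 235
  235 235 234 233 233 235 235 235 236 236 235 223 161  99  96  84  72  89
  101 103 104 101 114 152 172 185]
 [ 94 119 129 116 102  94  91  93  96 112 137 210 234 235 235 237 237 236

[... 6247 characters left out ...]
66  91  94  81  78  82 104 115 112 111 108 105 104  99  92  76  64  64
   63  68  71  71  71  67  63  63]
 [237 237 237 236 236 235 235 235 236 235 235 235 217 145  64  59  61  60
   63  76  99 111 114 114 113 108 102  95  87  80  68  58  60  61  62  63
   71  94 108 109 108  87  65  64]]
vial [[17 17 17 16 17 17 17 15 15 14 12 13 13 15]
 [14 13 11 11 21 19 16 16 16 16 16 14 10  9]
 [ 9  8  9 14 13 15 20 22 24 25 23 18 14  8]
 [ 9  8  9 15 16 15 15 15 15 14 15 15 12  9]
 [ 8  8 14 27 34 23 16 16 16 16 30 25 11  8]
 [ 9 14 17 43 61 60 61 59 59 57 56 18  9  9]
 [ 9  8 19 49 60 62 60 58 58 57 44 19  9  9]
 [10  9  8 15 29 37 34 32 34 33 18  8  9  8]
 [ 9  9  8  9  9  8  8  8  8  9  9  9  8  8]]
```

The vial stays home. The open jaws hang at columns 257.5/279.8, midpoint 268.7 against 271.9 expected, so the tips swing about 5 mm toward +y of the tool. I compensate and lower with force checks.

Call:
apply_moves([
  {"dx":-0.0005,"dy":-0.0037,"dz":0,"roll":0,"fingers":0.0425},
  {"dx":0,"dy":0,"dz":0.02,"roll":0,"fingers":0.0425},
  {"dx":0,"dy":0,"dz":0.025,"roll":0,"fingers":0.0425},
  {"dx":0,"dy":0,"dz":0.015,"roll":0,"fingers":0.0425},
  {"dx":0,"dy":0,"dz":0.008,"roll":0,"fingers":0.0425},
  {"dx":0,"dy":0,"dz":0,"roll":0,"fingers":0.0425},
  {"dx":0,"dy":0,"dz":0,"roll":0,"fingers":0.0425},
])

```text
clock: 26.05
position: [0.5036, 0.0977, 0.1919]
tcp_rot: [0.0, 0.245, 0.97, 0.0]
wrist_force: [-0.8, -0.1, -0.7]
width: 0.491
finger_force: 3.9
```

```bash
python3 - <<'E'
from h import *
import cv2
s=robot.state();p=s["position"];print(s["clock"],p,s["wrist_force"])
q=robot.camera("scene");cv2.imwrite("pics/stand_s2.png",q)
print("tips",proj("scene",p-[0,0,.112]))
print(q.mean(2)[304:336,248:304:1].astype(int)[::2])
# holster rim inner outline expected (stand centre .5062,.101, y axis 61.5deg)
a=np.radians(61.5);y=np.array([np.cos(a),np.sin(a)]);x=np.array([y[1],-y[0]])
for sx,sy in((1,1),(1,-1),(-1,-1),(-1,1)):print(proj("scene",[*(np.array([.506,.101])+sx*.015*x+sy*.033*y),.07]))
E
```

```text
26.05 [0.50355425 0.09767317 0.19187608] [-0.81918864 -0.13977701 -0.71642603]
tips [275.75635795 318.97830772]
[[236 236 235 235 234 235 234 235 236 197 118 100 166 222 201 148 141 140
  142 143 143 143 143 144 143 145 144 144 145 145 145 145 143 134 128 129
  130 131 119 103  98  95 101 104 103 102 102 100 101 100 100 100  93  86
   86  86]
 [235 235 234 233 233 233 233 233 232 181 100  97 171 209 209 177 143 144
  144 143 144 144 144 144 143 142 142 143 142 142 142 134 128 121 161 153
  116 119 112 102 100 117 136 135 120 107 101 101 101 102 102  98  92  88
   89  89]
 [235 235 235 234 234 234 234 234 221 161 101  97 102 110 112 113 125 139
  146 146 145 145 144 143 142 142 141 141 140 140 133 128 128 128 127 122
  118 119 120 110 100 114 136 142 142 141 143 142 142 143 144 144 136 131
  130 130]
 [235 235 236 235 234 234 234 234 209 141 102  94 106 114 111 114 144 213
  203 150 144 143 142 142 142 142 141 140 139 133 128 129 130 130 120 102
   90  91  93  96  97 111 135 144 144 143 141 141 141 141 142 135 138 143
  200 227]
 [235 236 236 236 236 236 236 236 196 120 102  82  57  5
[... 2152 characters left out ...]
  63  66  70  77 109 126 127 126 126
  125 125 121 114 100  87  74  64  60  59  61  63  62  64 183 226 225 225
  225 224]
 [236 235 192 100  69  62  57  56  56  55  59  63  66  70  77  81  79  77
   75  75  76  80  84  85  83  78  71  66  61  60  61  62  62  63  63  62
   63  63  62  62  63  63  63  63  63  62  63  63  62  63 180 223 223 224
  224 222]
 [236 235 204 122  75  79  83  84  85  79  73  67  61  60  58  61  62  63
   63  62  62  62  62  63  63  62  62  62  63  62  63  63  62  62  63  63
   63  62  63  62  63  62  63  63  63  63  63  63  63  62 146 185 165 166
  207 221]]
[252.21478134 319.34942245]
[293.13468899 314.86868082]
[295.23104092 327.90577145]
[253.01903351 332.66712251]
```

The jaws (columns 256–290) sit centred over the holster opening (252–295). Lowering.

Call:
apply_moves([
  {"dx":0.001,"dy":0,"dz":0.005,"roll":0,"fingers":0.0425},
  {"dx":0,"dy":0,"dz":0.005,"roll":0,"fingers":0.0425},
  {"dx":0,"dy":0,"dz":0.005,"roll":0,"fingers":0.0425},
  {"dx":0,"dy":0,"dz":0.005,"roll":0,"fingers":0.0425},
  {"dx":0,"dy":0,"dz":0,"roll":0,"fingers":0.0425},
])

```text
clock: 26.6
position: [0.5018, 0.0979, 0.1703]
tcp_rot: [-0.001, 0.245, 0.97, -0.0]
wrist_force: [0.5, 0.4, -1.1]
width: 0.487
finger_force: 3.9
```

Call:
apply_moves([
  {"dx":0,"dy":0,"dz":0.008,"roll":0,"fingers":0.0425},
  {"dx":0,"dy":0,"dz":0.01,"roll":0,"fingers":0.0425},
  {"dx":0,"dy":0,"dz":0.01,"roll":0,"fingers":0.0425},
  {"dx":0,"dy":0,"dz":0.01,"roll":0,"fingers":0.0425},
  {"dx":0,"dy":0,"dz":0.007,"roll":0,"fingers":0.0425},
  {"dx":0,"dy":0,"dz":0.003,"roll":0,"fingers":0.0425},
  {"dx":0,"dy":0,"dz":0,"roll":0,"fingers":0.0425},
])

```text
clock: 27.3
position: [0.502, 0.0981, 0.1227]
tcp_rot: [-0.0, 0.245, 0.97, -0.0]
wrist_force: [-0.1, -0.7, -1.3]
width: 0.488
finger_force: 3.9
```

Call:
apply_moves([
  {"dx":0,"dy":0,"dz":0.001,"roll":0,"fingers":0.0425},
  {"dx":0,"dy":0,"dz":0.001,"roll":0,"fingers":0.0425},
  {"dx":0,"dy":0,"dz":0,"roll":0,"fingers":0.0425},
])

```text
clock: 27.6
position: [0.5024, 0.098, 0.1213]
tcp_rot: [0.0, 0.245, 0.97, 0.0]
wrist_force: [0.4, 0.1, -0.7]
width: 0.488
finger_force: 3.9
```

Call:
apply_moves([
  {"dx":0,"dy":0,"dz":0.0008,"roll":0,"fingers":0.0425},
  {"dx":0,"dy":0,"dz":0.0007,"roll":0,"fingers":0.0425},
  {"dx":0,"dy":0,"dz":0,"roll":0,"fingers":0.0425},
])

```text
clock: 27.9
position: [0.5022, 0.098, 0.1196]
tcp_rot: [-0.0, 0.245, 0.97, -0.0]
wrist_force: [-0.1, -0.2, -0.4]
width: 0.485
finger_force: 3.9
```

Call:
apply_moves([
  {"dx":0,"dy":0,"dz":0,"roll":0,"fingers":0.044},
  {"dx":0,"dy":0,"dz":0,"roll":0,"fingers":0.045},
  {"dx":0,"dy":0,"dz":0,"roll":0,"fingers":0.046},
  {"dx":0,"dy":0,"dz":0,"roll":0,"fingers":0.048},
  {"dx":0,"dy":0,"dz":0,"roll":0,"fingers":0.055},
  {"dx":0,"dy":0,"dz":0,"roll":0,"fingers":0.07},
  {"dx":0,"dy":0,"dz":0,"roll":0,"fingers":0.087},
  {"dx":0,"dy":0,"dz":0,"roll":0,"fingers":0.087},
  {"dx":0,"dy":0,"dz":0,"roll":0,"fingers":0.087},
  {"dx":0,"dy":0,"dz":0,"roll":0,"fingers":0.087},
])

```text
clock: 28.9
position: [0.5023, 0.098, 0.1197]
tcp_rot: [-0.0, 0.245, 0.97, -0.0]
wrist_force: [0.1, 0.1, 0.2]
width: 0.966
finger_force: 0.0
```

Call:
apply_moves([
  {"dx":0,"dy":0,"dz":-0.01,"roll":0,"fingers":0.087},
  {"dx":0,"dy":0,"dz":-0.03,"roll":0,"fingers":0.087},
  {"dx":0,"dy":0,"dz":-0.03,"roll":0,"fingers":0.087},
  {"dx":0,"dy":0,"dz":-0.04,"roll":0,"fingers":0.087},
  {"dx":0,"dy":0,"dz":-0.04,"roll":0,"fingers":0.087},
  {"dx":0,"dy":0,"dz":-0.03,"roll":0,"fingers":0.087},
  {"dx":0,"dy":0,"dz":0,"roll":0,"fingers":0.087},
  {"dx":0,"dy":0,"dz":0,"roll":0,"fingers":0.087},
  {"dx":0,"dy":0,"dz":0,"roll":0,"fingers":0.087},
  {"dx":0,"dy":0,"dz":0,"roll":0,"fingers":0.087},
])

```text
clock: 29.9
position: [0.5018, 0.0979, 0.2986]
tcp_rot: [-0.001, 0.245, 0.97, -0.0]
wrist_force: [0.2, -0.2, -0.6]
width: 0.997
finger_force: 0.0
```

```bash
python3 - <<'E'
from h import *
import cv2
s=robot.state();print(s["clock"],s["position"],s["wrist_force"],s["width"])
q=robot.camera("scene");s0=cv2.imread("pics/scene0.png")
d=np.abs(q.astype(int)-s0).sum(2)>90
def rep(n,r):
    m=d[r[1]:r[3],r[0]:r[2]];print(n,m.sum())
rep("stand",(245,270,310,375));rep("tape",(190,300,228,345));rep("bottle",(380,205,405,255));rep("syringe",(110,255,170,320));rep("dock",(375,250,430,305))
# bow location by template match of initial tongs
T=s0[276:320,256:294]
for im in(s0,q):
    R=cv2.matchTemplate(im[260:340,236:316],T,cv2.TM_CCOEFF_NORMED);print(cv2.minMaxLoc(R))
A=(q[:,:,2].astype(int)-q[:,:,0]);print(A[262:280:2,398:412])
E
```

```text
29.9 [0.50176085 0.09787336 0.29864523] [ 0.24069655 -0.18661338 -0.57383874] 0.9973384427784905
stand 70
tape 27
bottle 11
syringe 0
dock 118
(-0.32660117745399475, 1.0, (42, 32), (20, 16))
(-0.32659298181533813, 0.9917469024658203, (42, 32), (20, 16))
[[17 18 17 16 16 17 17 14 15 14 13 13 13 15]
 [14 13 11 11 22 19 17 16 15 15 16 14 10  8]
 [ 9  8  9 14 14 16 19 23 25 25 23 18 13  8]
 [ 8  8  9 15 15 15 15 14 15 14 14 15 12  9]
 [ 9  9 14 26 35 23 16 15 16 16 31 24 12  9]
 [ 9 13 17 43 61 61 62 59 58 57 56 18  8  9]
 [10  8 19 49 60 60 61 58 57 56 45 19  9  8]
 [ 9  9  9 15 30 37 34 32 34 32 17  9  8  8]
 [ 9  9  9  9  8  9  9  8  9  9  9  8  8  8]]
```

Template match 0.99 at zero offset: the tongs stand as they did at the start and upright. The vial is home and the bystanders have not moved, so I hand in.

```bash
python3 -c "
from plant import robot
print(robot.hand_in())"
```

```text
the job is handed in; nothing more can be done
None
```

The job is handed in, with no pass/fail result returned: the vial was pressed into the dock with about 17.9 N at the wrist and released, the tongs are back upright in their stand (last picture matches the start), and the dropper bottle, tape roll and syringe look unmoved.

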